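# Crack a stuck jar cap in bench-mounted locking pliers

## Task

The screw cap of the white jar standing between the jaws of the bench-mounted locking pliers is stuck: push the pliers' moving handle in until it snaps over centre and the pliers grip the jar by themselves (feel for the snap, do not force it), let go, and unscrew the cap about half a turn anticlockwise, regrasping as needed. Then flick the release lever so that the pliers spring fully open and the jar is left standing free and upright in its place between the open jaws. Do not disturb the other things on the bench.

Things in the scene. Friction and masses are not known exactly. Their poses are not given: they have to be found in the camera images.
- pliers: Locking pliers bolted flat on a grey base plate, working in a level plane with their bars' mid-height 45 mm over the bench. Origin on the bench; x from the handles to the jaws, y from the fixed half (y below 0) to the moving half, z up. Plate: x -105 to 93, y -62 to 62 mm, 8 mm thick. Fixed handle: along y -12 mm, ends in a knurled screw knob at x -116 mm. Jaws rise to 61 mm.
- jar_seat (a point): Point on the base plate's top (8 mm over the bench) under the middle of a clamped jar (within 3 mm), 46 mm ahead of the pliers' origin. A V jaw with rubber faces is on its -y side, the moving jaw's pad on its +y side.
- pliers_handle (a joint): Moving handle, rad: 0 fully open (a spring returns it there), about 0.71 snapped over and locked against its stop (0.70 to 0.73); dead centre is near 0.66, short of it the handle springs back. Pushed at handle_grip it moves freely at first (4 N), meets the jar near 0.35, resists with up to 10 to 18 N near 0.48, then eases and snaps shut.
- handle_grip (a point): Mid-width, mid-height point of the moving handle, 32 mm from its free end; bar 13 mm wide, 18 mm high (36 to 54 mm over the bench), clear on its outer (+y) side. In the pliers' frame it is at about (-127, 86, 45) mm open, where the free end is swung outwards by 0.45 rad, and at (-130, 35, 45) mm locked, where the handle lies along x.
- pliers_lever: Release lever: steel strip 5 mm thick, 13 mm high, on the inner (-y) side of the moving handle; origin on its hinge, at about (-91, 9, 45) mm in the pliers' frame when locked, tail reaching back 68 mm from there. Tucked near the handle when open; when locked the tail stands 20 mm off it. Pushing the tail outwards (+y) to the handle, 15 to 20 mm with 2 to 3 N, kicks the lock back over centre and the pliers spring open.
- lever_tail (a point): Mid-point of the lever's tail, 45 mm over the bench, 18 mm from its end. When locked it is at about (-141, 6, 45) mm in the pliers' frame; behind the screw knob (x below -116 mm) the space on its -y side is free, so a finger can go down there. Beside the handle when open.
- jar: White plastic jar 62 mm across, body straight to 56 mm, shoulder to 63 mm, 95 mm tall with its cap; about 0.29 kg. Origin under its middle, z up. Stands on the base plate between the open jaws, a few mm from its seat; the closing jaw slides it home. Unclamped it just turns with its cap.
- cap_centre (a point): Middle of the jar's grey ribbed round screw cap, 47 mm across, 22 mm high; it lies 84 mm above the jar's underside (92 mm over the bench), and nothing stands beside it down to 68 mm over the bench.
- jar_cap (a joint): Turn of the cap on the jar, rad: 0 tight as found, grows anticlockwise seen from above; half a turn is 3.14, it ends at 4.5. Stiff all the way: about 0.5 N m, so grip it firmly (40 N or more). It does not rise.
- pliers_pad: Rubber pad of the moving jaw, 30 x 32 mm face, spring-mounted on the jaw; stands at 29 to 61 mm over the bench on the jar's +y side.
- spare_jar: Second white jar, same shape, its cap fixed; origin under its middle; stands beside the jaws. Leave alone.
- conical_flask: Glass conical flask 74 mm wide, 100 mm tall, beside the fixed jaw; origin under its middle. Leave alone.
- volumetric_flask: Small glass volumetric flask 52 mm wide, 115 mm tall, beside the fixed handle; origin under its middle. Leave alone.
- amber_bottle: Amber bottle 72 mm wide, 150 mm tall, to the right; origin under its middle. Leave alone.
- beaker: Glass beaker 68 mm wide, 85 mm tall, to the left; origin under its middle. Leave alone.
- mortar: White mortar 110 mm wide, 60 mm high, on a mat to the left; origin under its middle. Leave alone.
- pestle: White pestle 120 mm long lying on the mat to the left. Leave alone.
- spatula: Steel lab spatula 160 mm long lying flat to the right. Leave alone.
Things that resemble listed ones, but are neither listed nor needed, are in the scene too. Leave any blue, pink or purple look-alike of the jar alone.

How it is judged:
On the way, in this order (a step that is already met when the one before it is completed fails the run):
1. the pliers are locked over centre on the jar and hold it with nobody touching them (value of joint pliers_handle above 0.68 rad and contact force between pliers_pad and jar above 15 N and contact force between the fingers and pliers below 0.5 N), for 0.3 s.
2. with the pliers still locked, the cap has been unscrewed by about half a turn (2.4 rad or more) (value of joint jar_cap above 2.4 rad and value of joint pliers_handle above 0.68 rad), for 0.2 s.
3. a finger presses the release lever of the still locked pliers (contact force between the fingers and pliers_lever above 0.5 N and value of joint pliers_handle above 0.64 rad).
At the end, for the whole second after the job is handed in: The pliers are fully open (handle within 0.15 rad of its open stop) with the pad off the jar; the cap is unscrewed by 2.4 rad or more; the jar stands upright (within 0.08 rad), at rest, within 20 mm of its seat between the jaws (value of joint pliers_handle below 0.15 rad and value of joint jar_cap above 2.4 rad and angle between jar's own z axis and vertical below 0.08 rad and distance between jar and jar_seat below 0.02 m and linear speed of jar below 0.01 m/s and contact force between pliers_pad and jar below 0.5 N); the robot touches nothing.
It fails at once if the jar is tipped, lifted or dragged out of its place between the jaws (angle between jar's own z axis and vertical above 0.2 rad or distance between jar and jar_seat above 0.03 m).
It fails at once if another loose thing on the bench is pushed or knocked more than 30 mm out of its place (distance of any of spare_jar, conical_flask, volumetric_flask, amber_bottle, beaker, mortar, pestle, spatula from where it was at the start of the episode above 0.03 m).
It fails at once if the pliers are forced: the fingers press on them with more than 60 N (contact force between the fingers and pliers above 60 N).
It also fails if it takes over 64 s, if anything falls off the work surface, if the arm or the gripper's body presses on something with over 40 N, if the wrist force passes 120 N, or if a joint passes its speed limit or range.

## Robot

A 7-joint arm with a two-finger parallel gripper is mounted at the origin on the work surface. World frame = base frame: x ahead of the robot, y to its left, z up, the work surface at z = 0. Lengths are in m, angles in rad, forces in N, time in s.
With the tool pointing down it reaches from about 0.4 to 0.85 m from the base axis. Payload 4.5 kg.
Tool frame: the origin (TCP) lies between the finger pads; the fingertips stand 11 mm ahead of it and the grasp point (between the pads) lies 8 mm behind it (r.tip_reach is the distance from the TCP to the fingertips, in m); x points along the fingers, y is the direction in which the jaws open and shut, and the axes are right-handed (so a half turn about x gives the same grasp; the last joint's range is limited). The gripper opens to 88 mm and grips with 3 to 60 N. Pads are 18 mm wide; open, the fingers measure 123 mm over their backs; the gripper's body (75 mm by 187 mm) begins 45 mm behind the grasp point.
Start: joints at [-1.279, 0.689, -0.195, 1.565, 0.157, 0.902, -0.215], TCP at [0.159, 0.604, 0.25] pointing down, gripper open.
Joint ranges: [-3.01, 3.01], [-0.46, 2.08], [-1.47, 1.51], [0.13, 2.56], [-1, 4.14], [0.04, 2.09], [-2.66, 2.66]. Speed limits (rad/s): [2.57, 2.57, 3.14, 3.14, 3.14, 3.14, 3.14].

## Interface

Orientations are given as a unit quaternion [x, y, z, w].
In Python, from plant import r gives the robot as it stands.
- The arm moves only by the tool drive_tool, never from a script. Its argument "deltas" is a list of rows, each a list of 3 entries, a list of its own where there are three numbers: the turn, a rotation vector about the tool's x, y, z in degrees, then the shift along the tool's x, y, z in cm, then the finger opening in cm, from 0 to 8.81. A call has 1 to 12 rows; each row shifts and turns the commanded pose from where the row before left it, along the tool's axes as they then stand; what a row does not reach is not made up. A row lasts 1/12 s, in which the tool goes at most 41.7 mm and 7.16 degrees, less where a joint would pass 70% of its speed; a pose out of reach is approached as far as the arm can. A call is refused whole if a number of a shift passes 4.17 or a number of a turn 7.16, either way. A call with a gripper value outside its range is refused whole. The fingers move at their own pace and stop on an object; "force" is the grip in N (left out, the last holds). Time passes only in rows, so rows that do not move let the fingers close. It gives the time, the measured TCP pose, the force and the opening at its end, in the units of the state.
- r.get_state(): the state, without advancing time (a new reading comes with each control period).
- r.snapshot(name): name is "scene" or "top"; returns a dict with "color" (480x640x3 uint8, red, green, blue), "fov_y" (degrees; the focal length in pixels is half the picture's height over the tangent of half this angle, whatever the lens; pixels are square), "cx", "cy" (the principal point, pixels), "extrinsics" (4x4, takes a point from world to camera coordinates). Camera axes: x right, y up, looking along -z (the intrinsics and any distortion apply to the point x, -y, -z); pixel columns grow to the right and rows downward; lengths in m; the calibration is good to about 2 mm. A picture is of the moment at which its call begins. There is no depth.
- r.finish_job(): hands the job in, once; it reports no verdict.
The state is a dict: "clock": time; "q": joint angles; "qd": joint speeds; "joint_torque": joint torques, N m; "tool_pos": TCP position; "eef_rot": TCP orientation; "contact_force": force on the tool from outside, world axes, zero at the start; "moment": the same for the moment, N m; "opening": opening from 0.0 (shut) to 1.0 (fully open).
Only numpy, scipy, OpenCV 4.12 (cv2) and the standard library are available. Lean on these libraries where they do the work, as an engineer would, in place of code of your own. Each camera call takes 0.05 s, during which the arm holds its last target. There are 200 camera calls.

## Working session

There is one attempt and no reset: what is moved stays moved. The work goes in short steps, Python scripts to look and compute and a tool call to move; the robot and the scene stay as the last step left them, time stands still between calls to the robot, and variables do not carry over. Pictures are saved under pics/ and viewed, about 8 in all and at most 12, crops included, and the job is handed in when it is done.

Besides the shell and the picture viewer there is one more tool, called after "Emit:" as a command line: name --argument value ..., lists and objects as JSON in quotes. drive_tool: Moves the arm, as the interface text tells. Its arguments: {"type":"object","properties":{"deltas":{"type":"array","items":{"type":"array"}},"force":{"type":"number"}},"required":["deltas"]}

```bash
mkdir -p pics; ls
cat > h.py <<'E'
import numpy as np, cv2, pickle
from plant import r
from scipy.spatial.transform import Rotation as R
def snap(n,fn):
    s=r.snapshot(n); pickle.dump(s,open(fn+'.pkl','wb')); cv2.imwrite('pics/'+fn+'.png',s['color'][:,:,::-1]); return s
def ray(s,u,v,z):
    f=240/np.tan(np.radians(s['fov_y'])/2); E=np.array(s['extrinsics'])
    d=E[:3,:3].T@np.array([(u-s['cx'])/f,-(v-s['cy'])/f,-1]); c=-E[:3,:3].T@E[:3,3]
    return c+d*(z-c[2])/d[2]
def proj(s,p):
    f=240/np.tan(np.radians(s['fov_y'])/2); E=np.array(s['extrinsics'])
    q=E[:3,:3]@np.array(p)+E[:3,3]; return np.array([s['cx']+f*q[0]/-q[2], s['cy']-f*q[1]/-q[2]])
E
python3 - <<'E'
from h import *
for n in('scene','top'):
    s=snap(n,n+'0'); print({k:s[k] for k in s if k!='color'})
print(r.get_state())
E
```

```text
pics
{'fov_y': 51.5178549507316, 'cx': 321.47735419763154, 'cy': 241.95347303565185, 'extrinsics': array([[-0.67319401,  0.73926557, -0.017212  ,  0.32373056],
       [-0.58067667, -0.51408072,  0.63129678,  0.31456762],
       [ 0.45784761,  0.43497981,  0.77535033, -1.59171064],
       [ 0.        ,  0.        ,  0.        ,  1.        ]])}
{'fov_y': 55.20158500509423, 'cx': 316.97460761175785, 'cy': 241.27470623260817, 'extrinsics': array([[-0.02632264, -0.99954935, -0.01442962,  0.08904986],
       [ 0.99008582, -0.02806031,  0.13763243, -0.55801032],
       [-0.13797531, -0.01066371,  0.99037826, -1.0597396 ],
       [ 0.        ,  0.        ,  0.        ,  1.        ]])}
{'clock': 0.1, 'q': array([-1.27916699,  0.68990028, -0.19455109,  1.56620009,  0.15730991,
        0.90249259, -0.21514004]), 'qd': array([-0.00137334, -0.00136898,  0.00221555, -0.00128073, -0.00094705,
        0.00072235, -0.00119938]), 'joint_torque': array([-2.85564827e-03, -5.28495240e+01, -1.27120592e+00, -1.53835863e+01,
       -5.25068433e-02,  1.97545960e-03,  5.39709640e-05]), 'tool_pos': array([0.15925478, 0.60382358, 0.24900154]), 'eef_rot': array([ 0.0903157 ,  0.7012786 , -0.09144947,  0.70120495]), 'contact_force': array([ 0.20808727,  0.34033035, -0.59088285]), 'moment': array([ 0.02778195, -0.00718957,  0.00748697]), 'opening': 0.9992698821012241}
```

View pics/top0.png

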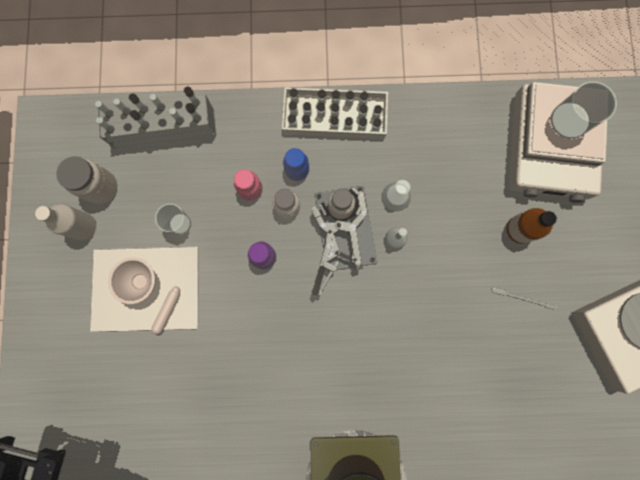

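View pics/scene0.png

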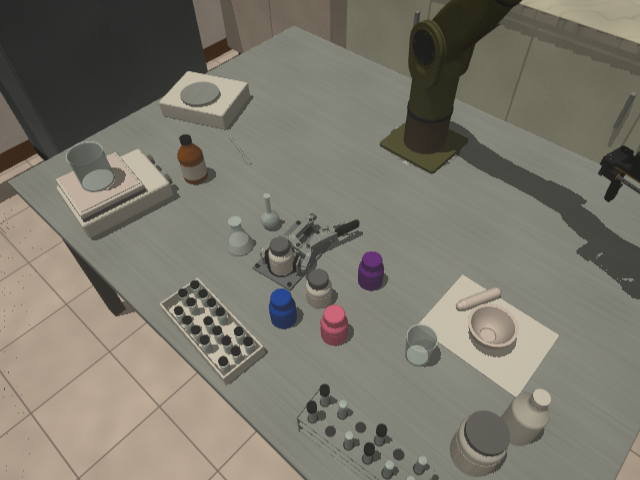

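The top view shows the pliers' plate at about (347,228) with the jar at (343,203). The spare jar is at (286,203), with blue (296,163), red (247,184) and purple (261,255) look-alikes. The jar between the jaws is the one meant. I'll enlarge both views to confirm and measure.

Run:
```python
from h import *
for n,(u,v,w,h) in {'top':(295,175,100,130),'scene':(225,190,140,105)}.items():
    s=pickle.load(open(n+'0.pkl','rb')); k=min(800//w,600//h); print(n,k)
    c=cv2.resize(s['color'][v:v+h,u:u+w,::-1],None,fx=k,fy=k,interpolation=cv2.INTER_CUBIC)
    for i in range(0,w,20): cv2.putText(c,str(u+i),(i*k,10),0,.4,(0,0,255),1); cv2.line(c,(i*k,12),(i*k,h*k),(0,0,255) ,1) if 0 else cv2.line(c,(i*k,12),(i*k,18),(0,0,255),1)
    for j in range(0,h,20): cv2.putText(c,str(v+j),(0,j*k+4),0,.4,(0,0,255),1)
    cv2.imwrite(f'pics/{n}c.png',c)
```

```text
top 4
scene 5
```

View pics/topc.png

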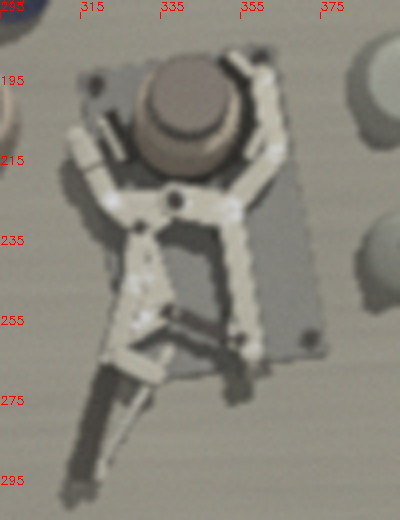

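View pics/scenec.png

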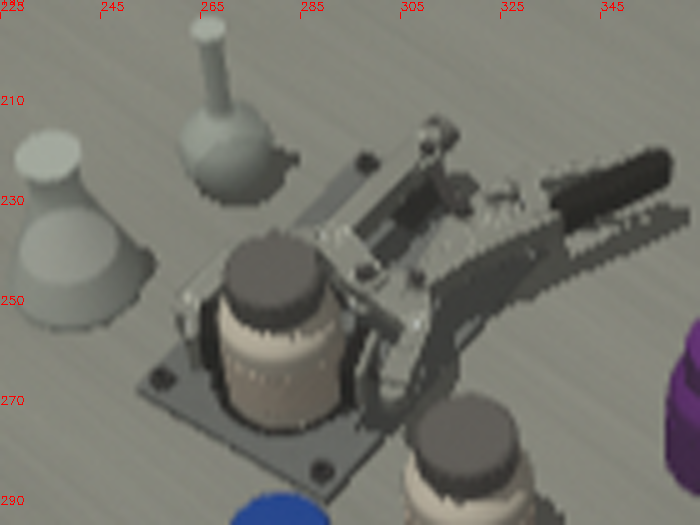

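The crops confirm it: a white jar with a grey cap between the jaws, and the spare standing beside the moving jaw. Next I'll fit the plate pose.

```bash
cat > fit.py <<'E'
from h import *
from scipy.optimize import least_squares
T=pickle.load(open('top0.pkl','rb'));S=pickle.load(open('scene0.pkl','rb'))
obs=[(T,295+x/4,175+y/4,p) for x,y,p in [(80,70,(93,62,8)),(273,47,(93,-62,8)),(327,352,(-105,-62,8))]]
obs+=[(S,225+x/5,190+y/5,p) for x,y,p in [(137,388,(93,-62,8)),(330,503,(93,62,8))]]
def W(a,p): 
    c,s=np.cos(a[2]),np.sin(a[2]); p=np.array(p)/1e3
    return np.array([a[0]+c*p[0]-s*p[1],a[1]+s*p[0]+c*p[1],p[2]])
if __name__=='__main__':
    f=lambda a:np.concatenate([proj(s,W(a,p))-[u,v] for s,u,v,p in obs])
    o=least_squares(f,[.6,.05,.1]); a=o.x; print(a,np.degrees(a[2])); print(o.fun.reshape(-1,2).round(1)); np.save('pose.npy',a)
    # cap top z=.103
    for s,u,v in[(T,295+190/4,175+94/4),(S,225+272/5,190+268/5)]: print('cap',ray(s,u,v,.103))
    print('seat',W(a,(46,0,8)))
    for n,p in dict(grip_open=(-127,86,45),grip_lock=(-130,35,45),tail=(-141,6,45),knob=(-116,-12,45)).items():
        w=W(a,p); print(n,w,(proj(T,w)-[295,175])*4)
    print('handle end',[ray(T,295+x/4,175+y/4,.054) for x,y in[(64,490),(92,498),(104,372)]])
    print('lever end',ray(T,295+103/4,175+472/4,.052))
    print(R.from_quat(r.get_state()['eef_rot']).as_matrix())
E
python3 fit.py
```

```text
[0.60101111 0.00556551 0.13135489] 7.526081038776538
[[-1.3  1.1]
 [-0.6 -0.9]
 [-0.3  0.8]
 [-1.  -0.4]
 [-1.3 -0.8]]
cap [0.64819026 0.01227392 0.103     ]
cap [0.64702033 0.01533555 0.103     ]
seat [0.64661484 0.01159047 0.008     ]
grip_open [0.46384111 0.07419051 0.045     ] [ 91.35670176 426.04170593]
grip_lock [0.46754681 0.02323692 0.045     ] [177.79032719 417.37690894]
tail [ 0.46043992 -0.006954    0.045     ] [229.59102178 428.09736168]
knob [ 0.48758214 -0.0215245   0.045     ] [252.62010126 381.26609083]
handle end [array([0.4267853 , 0.09095282, 0.054     ]), array([0.42174798, 0.07482345, 0.054     ]), array([0.49473441, 0.06584929, 0.054     ])]
lever end [0.43661739 0.06804395 0.052     ]
[[-3.09373162e-04  2.54922587e-01  9.66961415e-01]
 [-1.57670131e-03  9.66960135e-01 -2.54922754e-01]
 [-9.99998709e-01 -1.60347559e-03  1.02785263e-04]]
```

Run:
```python
from fit import *
a=np.load('pose.npy'); out=[]
for s,u,v,w,h,k in [(T,295,175,80,130,4),(S,245,205,130,100,3)]:
    s=dict(s)
    c=cv2.resize(s['color'][v:v+h,u:u+w,::-1],None,fx=k*1.5,fy=k*1.5,interpolation=cv2.INTER_CUBIC)
    for b,col in [(a,(0,0,255)),(a+[0,.003,.015],(0,255,0))]:
        P=lambda p:tuple(((proj(s,W(b,p))-[u,v]+.5)*k*1.5).astype(int).tolist())
        L=lambda ps:cv2.polylines(c,[np.array([P(p) for p in ps])],False,col,1)
        L([(93,62,8),(93,-62,8),(-105,-62,8),(-105,62,8),(93,62,8)])
        L([(-60,-12,54),(-116,-12,45)]); L([(-127,86,54),(-127-29,86+14,54)]); L([(46+23.5*np.cos(t),23.5*np.sin(t),103) for t in np.linspace(0,6.3,30)])
    out.append(c)
H=max(o.shape[0] for o in out); out=[cv2.copyMakeBorder(o,0,H-o.shape[0],0,0,0) for o in out]
c=np.hstack(out); f=min(1,800/c.shape[1],600/c.shape[0]); cv2.imwrite('pics/ov.png',cv2.resize(c,None,fx=f,fy=f,interpolation=cv2.INTER_AREA)); print(c.shape)
```

```text
(780, 1065, 3)
```

View pics/ov.png

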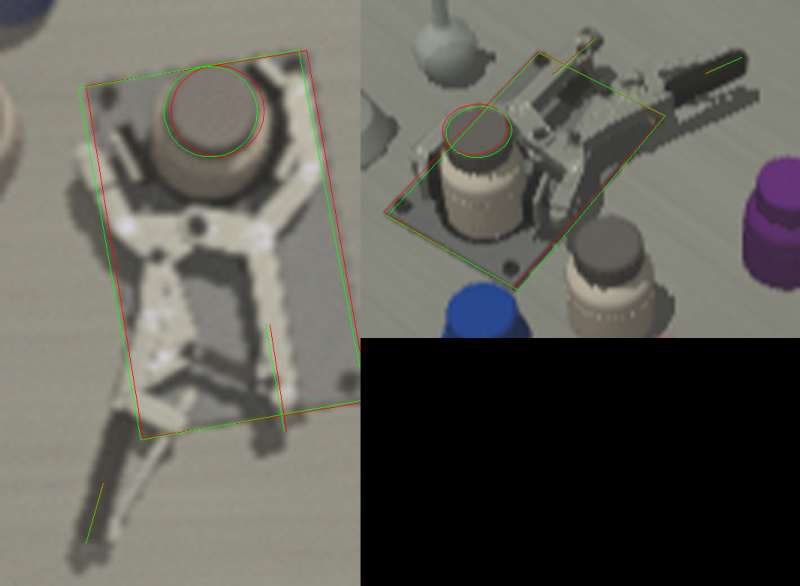

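The overlay fits to about 2 mm, so I use origin (0.601, 0.0075) with yaw 0.14. Next I move to the outer side of the handle with the fingers shut.

Emit:
drive_tool --deltas '[[[0,0,0],[0,-2.7,2.97],0],[[0,0,0],[0,-2.7,2.97],0],[[0,0,0],[0,-2.7,2.97],0],[[0,0,0],[0,-2.7,2.97],0],[[0,0,0],[0,-2.7,2.97],0],[[0,0,0],[0,-2.7,2.97],0],[[0,0,0],[0,-2.7,2.97],0],[[0,0,0],[0,-2.7,2.97],0],[[0,0,0],[0,-2.7,2.97],0],[[0,0,0],[0,-2.7,2.97],0],[[0,0,0],[0,-2.7,2.97],0],[[0,0,0],[0,-2.7,2.97],0]]' --force 10

```text
clock: 1.1
tool_pos: [0.4219, 0.1983, 0.2496]
eef_rot: [0.091, 0.701, -0.091, 0.701]
contact_force: [0.1, 0.6, -0.1]
opening: 0.113
```

```bash
cat > st.py <<'E'
from h import *
s=r.get_state(); M=R.from_quat(s['eef_rot']).as_matrix()
print('t',round(s['clock'],2),'pos',s['tool_pos'].round(4),'yaw_y',np.degrees(np.arctan2(M[1,1],M[0,1])).round(1),'q',s['q'].round(2),'F',s['contact_force'].round(1),'M',s['moment'].round(2),'op',round(s['opening'],3), 'x',M[:,0].round(3))
c,q=np.cos(.14),np.sin(.14); d=s['tool_pos'][:2]-[.601,.0075]; print('pliers frame mm',(1e3*np.array([c*d[0]+q*d[1],-q*d[0]+c*d[1]])).round(1))
E
python3 st.py
```

```text
t 1.1 pos [0.4219 0.1983 0.2496] yaw_y 75.2 q [-0.37  0.49 -0.26  2.03  0.2   0.65  0.56] F [ 0.1  0.6 -0.1] M [ 0.   -0.05  0.  ] op 0.113 x [-0. -0. -1.]
pliers frame mm [-150.7  214. ]
```

Emit:
drive_tool --deltas '[[[0,0,0],[0,-2.7,3.1],0],[[0,0,0],[0,-2.7,3.1],0],[[7,0,0],[2,0,0],0],[[7,0,0],[2,0,0],0],[[7,0,0],[2,0,0],0],[[7,0,0],[2,0,0],0],[[7,0,0],[2,0,0],0],[[7,0,0],[2,0,0],0],[[7,0,0],[2,0,0],0],[[7,0,0],[2,0,0],0],[[7,0,0],[2,0,0],0],[[7,0,0],[2,0,0],0]]'

```text
clock: 2.1
tool_pos: [0.4675, 0.1323, 0.0486]
eef_rot: [0.478, 0.521, -0.478, 0.521]
contact_force: [0.1, -0.3, -1.0]
opening: 0.006
```

```bash
python3 st.py
```

```text
t 2.1 pos [0.4675 0.1323 0.0486] yaw_y 4.9 q [-0.39  0.88  0.04  2.12 -0.19  0.14 -0.09] F [ 0.1 -0.3 -1. ] M [-0.03  0.05 -0.06] op 0.006 x [ 0. -0. -1.]
pliers frame mm [-114.8  142.2]
```

Emit:
drive_tool --deltas '[[[0,0,0],[0,-0.7,1.0],0],[[0,0,0],[0,0,1.5],0],[[0,0,0],[0,0,0.5],0],[[0,0,0],[0,0,0.5],0],[[0,0,0],[0,0,0.5],0],[[0,0,0],[0,0,0.5],0],[[0,0,0],[0,0,0.5],0],[[0,0,0],[0,0,0.5],0]]'

```text
clock: 2.77
tool_pos: [0.465, 0.0778, 0.0498]
eef_rot: [0.476, 0.523, -0.476, 0.522]
contact_force: [-2.9, 8.0, 0.7]
opening: 0.007
```

```bash
python3 st.py
```

```text
t 2.77 pos [0.465  0.0778 0.0498] yaw_y 5.3 q [-0.27  0.88  0.02  2.16 -0.14  0.11 -0.03] F [-2.9  8.   0.7] M [ 1.48  0.67 -0.14] op 0.007 x [-0.001  0.002 -1.   ]
pliers frame mm [-124.9   88.6]
```

Emit:
drive_tool --deltas '[[[0,0,0],[0,0,0.4],0],[[0,0,0],[0,0,0.4],0],[[0,0,0],[0,0,0.4],0]]'

```text
clock: 3.02
tool_pos: [0.4648, 0.0687, 0.0497]
eef_rot: [0.476, 0.526, -0.475, 0.521]
contact_force: [-4.9, 12.1, 2.5]
opening: -0.002
```

Emit:
drive_tool --deltas '[[[0,0,0],[0,0,0.4],0],[[0,0,0],[0,0,0.4],0]]'

```text
clock: 3.18
tool_pos: [0.465, 0.0606, 0.0497]
eef_rot: [0.475, 0.526, -0.475, 0.521]
contact_force: [-5.4, 9.7, 2.0]
opening: 0.008
```

Emit:
drive_tool --deltas '[[[0,0,0],[0,0,0.3],0],[[0,0,0],[0,0,0.3],0]]'

```text
clock: 3.35
tool_pos: [0.4657, 0.0523, 0.0497]
eef_rot: [0.475, 0.524, -0.477, 0.521]
contact_force: [-2.6, 3.8, -0.1]
opening: 0.006
```

```bash
python3 st.py
```

```text
t 3.35 pos [0.4657 0.0523 0.0497] yaw_y 5.4 q [-0.22  0.88  0.01  2.16 -0.12  0.11  0.  ] F [-2.6  3.8 -0.1] M [ 0.6   0.59 -0.02] op 0.006 x [-0.004  0.002 -1.   ]
pliers frame mm [-127.7   63.3]
```

The force peaked and is easing, so I continue gently towards the snap.

Emit:
drive_tool --deltas '[[[0,0,0],[0,0,0.3],0],[[0,0,0],[0,0,0.3],0]]'

```text
clock: 3.52
tool_pos: [0.4688, 0.0442, 0.0498]
eef_rot: [0.477, 0.522, -0.477, 0.523]
contact_force: [0.5, -0.2, -0.1]
opening: 0.004
```

Emit:
drive_tool --deltas '[[[0,0,0],[0,0,0.3],0],[[0,0,0],[0,0,0.2],0]]'

```text
clock: 3.68
tool_pos: [0.4697, 0.0399, 0.0498]
eef_rot: [0.477, 0.522, -0.476, 0.523]
contact_force: [-1.0, 6.1, 2.3]
opening: 0.006
```

```bash
python3 st.py
```

```text
t 3.68 pos [0.4697 0.0399 0.0498] yaw_y 5.2 q [-0.19  0.88  0.01  2.16 -0.11  0.1   0.02] F [-1.   6.1  2.3] M [1.15 0.19 0.12] op 0.006 x [ 0.001  0.001 -1.   ]
pliers frame mm [-125.4   50.4]
```

It snapped: the force fell to 0, then met the stop at y≈50 mm as predicted. I press a touch more, back off, lift and look.

Emit:
drive_tool --deltas '[[[0,0,0],[0,0,0.2],0],[[0,0,0],[0,0,0],0]]'

```text
clock: 3.85
tool_pos: [0.4697, 0.0399, 0.0498]
eef_rot: [0.477, 0.523, -0.475, 0.523]
contact_force: [0.5, 5.1, 1.5]
opening: 0.007
```

Emit:
drive_tool --deltas '[[[0,0,0],[0,0,-1.5],0],[[0,0,0],[0,0,-2.0],0],[[0,0,0],[-3,0,0],0],[[0,0,0],[-4,0,0],0],[[0,0,0],[-4,0,0],8.8],[[0,0,0],[-2,0,0],8.8]]'

```text
clock: 4.35
tool_pos: [0.4676, 0.0721, 0.1833]
eef_rot: [0.478, 0.521, -0.476, 0.523]
contact_force: [0.7, -0.4, -0.6]
opening: 0.13
```

```bash
python3 st.py
python3 - <<'E'
from h import *
s=snap('scene','s1'); u,v,w,h=225,185,150,110
cv2.imwrite('pics/s1c.png',cv2.resize(s['color'][v:v+h,u:u+w,::-1],None,fx=5,fy=5,interpolation=cv2.INTER_CUBIC))
E
```

```text
t 4.35 pos [0.4676 0.0721 0.1833] yaw_y 5.2 q [-0.31  0.61  0.09  2.09 -0.12  0.44 -0.04] F [ 0.7 -0.4 -0.6] M [-0.06  0.04  0.03] op 0.13 x [ 0.005  0.    -1.   ]
pliers frame mm [-123.1   82.6]
```

View pics/s1c.png

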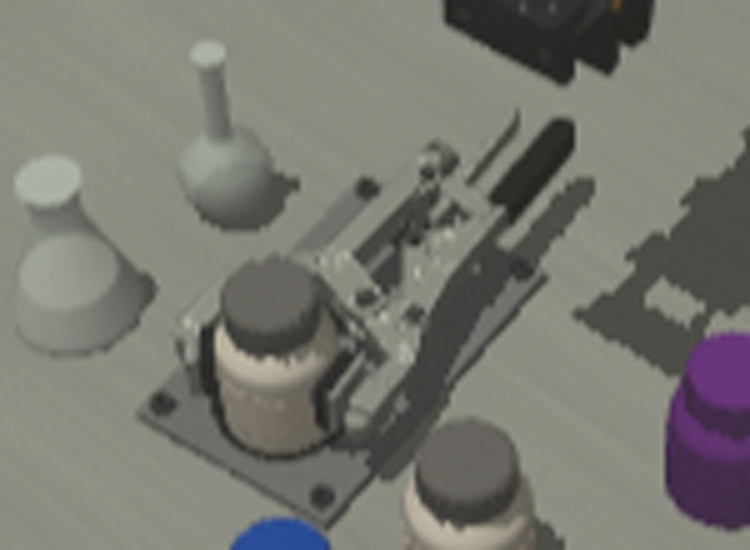

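Locked: the handle lies parallel to the bars, the lever stands off and the pad is on the jar. The cap centre is at crop (268,293).

Run:
```python
from h import *
s=snap('top','t1'); S=pickle.load(open('s1.pkl','rb')); print(ray(S,225+268/5,185+293/5,.103))
g=cv2.cvtColor(s['color'],cv2.COLOR_RGB2GRAY)[180:230,318:368]
cv2.imwrite('pics/t1c.png',cv2.resize(s['color'][170:260,300:380,::-1],None,fx=6,fy=6,interpolation=cv2.INTER_CUBIC))
```

```text
[0.64831221 0.01387659 0.103     ]
```

View pics/t1c.png

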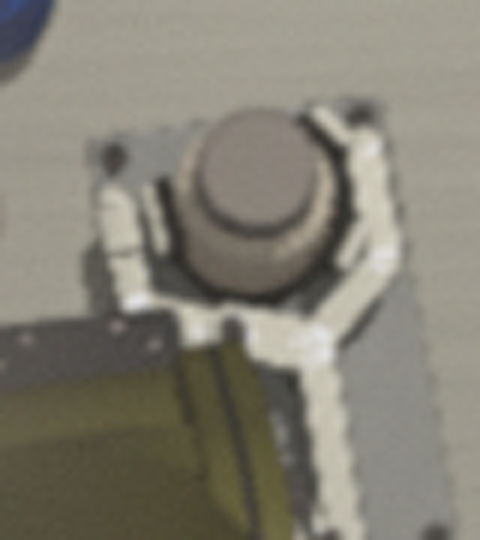

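Emit:
drive_tool --deltas '[[[0,0,0],[0,3.5,1.52],8.8],[[0,0,0],[0,3.5,1.52],8.8],[[0,0,0],[0,3.5,1.52],8.8],[[0,0,0],[0,3.5,1.52],8.8],[[0,0,0],[0,3.5,1.52],8.8],[[7,0,0],[0,0,0],8.8],[[7,0,0],[0,0,0],8.8],[[7,0,0],[0,0,0],8.8],[[7,0,0],[0,0,0],8.8],[[7,0,0],[0,0,0],8.8],[[7,0,0],[0,0,0],8.8],[[7,0,0],[0,0,0],8.8]]'

```text
clock: 5.45
tool_pos: [0.6466, 0.0122, 0.1781]
eef_rot: [-0.651, -0.275, 0.652, -0.275]
contact_force: [-0.1, 0.5, -0.2]
opening: 1.002
```

Emit:
drive_tool --deltas '[[[7,0,0],[0,0,0],8.8],[[7,0,0],[0,0,0],8.8],[[7,0,0],[0,0,0],8.8],[[7,0,0],[0,0,0],8.8],[[7,0,0],[0,0,0],8.8],[[7,0,0],[0,0,0],8.8],[[7,0,0],[0,0,0],8.8],[[7,0,0],[0,0,0],8.8],[[0,0,0],[0,0,0],8.8]]'

```text
clock: 6.2
tool_pos: [0.6465, 0.0124, 0.1779]
eef_rot: [-0.704, 0.062, 0.705, 0.061]
contact_force: [0.0, 0.3, 0.4]
opening: 1.004
```

```bash
cat >> st.py <<'E'
import sys
if len(sys.argv)>2:
    d=np.array([float(v) for v in sys.argv[1:4]])-s['tool_pos']; print('to target, tool cm',(M.T@d*100).round(2))
E
python3 st.py .649 .0125 .085
```

```text
t 6.2 pos [0.6465 0.0124 0.1779] yaw_y -100.0 q [-0.4   0.89  0.61  1.58 -0.61  0.87 -1.3 ] F [0.  0.3 0.4] M [0.03 0.2  0.02] op 1.004 x [-0.002 -0.002 -1.   ]
pliers frame mm [45.8 -1.5]
to target, tool cm [ 9.29 -0.07 -0.26]
```

Emit:
drive_tool --deltas '[[[0,0,0],[2.5,0,-0.26],8.8],[[0,0,0],[2.5,-0.05,0],8.8],[[0,0,0],[2.5,0,0],8.8],[[0,0,0],[1.8,0,0],8.8],[[0,0,0],[0,0,0],8.8]]' --force 55

```text
clock: 6.62
tool_pos: [0.6465, 0.0132, 0.0818]
eef_rot: [-0.702, 0.059, 0.708, 0.059]
contact_force: [-0.0, 0.3, 0.1]
opening: 1.002
```

Emit:
drive_tool --deltas '[[[0,0,0],[0,0,0],4],[[0,0,0],[0,0,0],4],[[0,0,0],[0,0,0],4],[[0,0,0],[0,0,0],4],[[0,0,0],[0,0,0],4],[[0,0,0],[0,0,0],4],[[0,0,0],[0,0,0],4],[[0,0,0],[0,0,0],4]]'

```text
clock: 7.28
tool_pos: [0.6499, 0.0115, 0.0874]
eef_rot: [0.705, -0.061, -0.704, -0.06]
contact_force: [-0.8, -2.8, 3.0]
opening: 0.515
```

```bash
python3 st.py .649 .0125 .085
```

```text
t 7.28 pos [0.6499 0.0115 0.0874] yaw_y -99.8 q [-0.35  1.    0.52  1.62 -0.69  0.71 -1.23] F [-0.8 -2.8  3. ] M [-0.68  0.4   0.08] op 0.515 x [ 0.001 -0.002 -1.   ]
pliers frame mm [49.  -2.9]
to target, tool cm [ 0.24 -0.08  0.11]
```

Emit:
drive_tool --deltas '[[[-3,0,0],[0,0,0],4],[[-5,0,0],[0,0,0],4],[[-5,0,0],[0,0,0],4],[[-5,0,0],[0,0,0],4],[[-5,0,0],[0,0,0],4],[[-5,0,0],[0,0,0],4],[[-5,0,0],[0,0,0],4],[[0,0,0],[0,0,0],4]]'

```text
clock: 7.95
tool_pos: [0.6499, 0.0116, 0.0874]
eef_rot: [0.693, 0.142, -0.692, 0.143]
contact_force: [-1.2, -3.7, 4.4]
opening: 0.517
```

```bash
python3 st.py .649 .0125 .085
```

```text
t 7.95 pos [0.6499 0.0116 0.0874] yaw_y -66.8 q [-0.28  0.97  0.37  1.62 -0.51  0.66 -0.81] F [-1.2 -3.7  4.4] M [-0.77  0.42  0.11] op 0.517 x [ 0.001 -0.001 -1.   ]
pliers frame mm [49.  -2.7]
to target, tool cm [ 0.24 -0.12  0.05]
```

Emit:
drive_tool --deltas '[[[-5,0,0],[0,0,0],4],[[-5,0,0],[0,0,0],4],[[-5,0,0],[0,0,0],4],[[-5,0,0],[0,0,0],4]]'

```text
clock: 8.28
tool_pos: [0.6499, 0.0117, 0.0874]
eef_rot: [-0.657, -0.26, 0.658, -0.261]
contact_force: [-0.6, -3.4, 4.4]
opening: 0.522
```

```bash
python3 st.py .649 .0125 .085; python3 -c "
from h import *
print(r.get_state()['joint_torque'].round(2)); s=snap('scene','s2'); u,v,w,h=225,175,150,110
cv2.imwrite('pics/s2c.png',cv2.resize(s['color'][v:v+h,u:u+w,::-1],None,fx=5,fy=5,interpolation=cv2.INTER_CUBIC))"
```

```text
t 8.28 pos [0.6499 0.0117 0.0874] yaw_y -46.8 q [-0.24  0.95  0.28  1.61 -0.39  0.63 -0.56] F [-0.6 -3.4  4.4] M [-0.76  0.43 -0.47] op 0.522 x [ 0.    -0.001 -1.   ]
pliers frame mm [49.  -2.7]
to target, tool cm [ 0.24 -0.12  0.01]
[ -3.37 -55.19   3.86 -11.22  -0.66  -0.16  -0.24]
```

View pics/s2c.png

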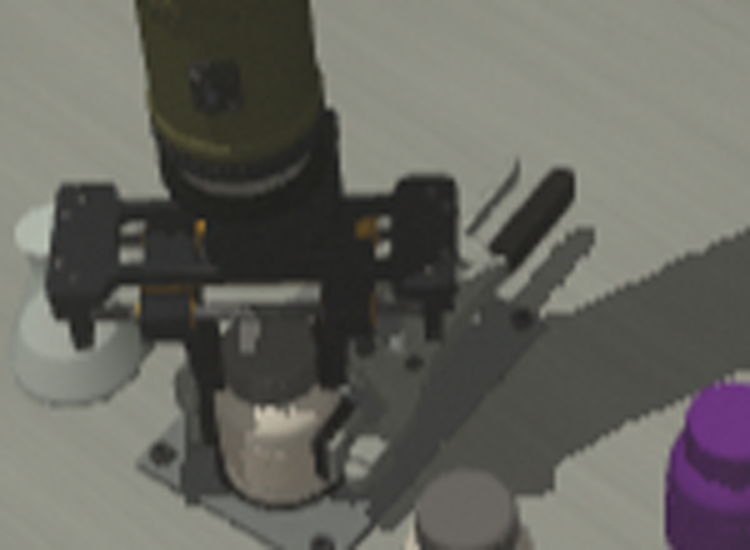

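The finger pads hold the cap, and the moment while turning is −0.47 N m, which matches the cap's resistance. I keep turning.

Emit:
drive_tool --deltas '[[[-5,0,0],[0,0,0],4],[[-5,0,0],[0,0,0],4],[[-5,0,0],[0,0,0],4],[[-5,0,0],[0,0,0],4],[[-5,0,0],[0,0,0],4],[[-5,0,0],[0,0,0],4],[[-5,0,0],[0,0,0],4],[[-5,0,0],[0,0,0],4],[[-5,0,0],[0,0,0],4],[[-5,0,0],[0,0,0],4],[[-5,0,0],[0,0,0],4],[[-5,0,0],[0,0,0],4]]'

```text
clock: 9.33
tool_pos: [0.6497, 0.0118, 0.0874]
eef_rot: [0.439, 0.554, -0.44, 0.554]
contact_force: [-2.1, -3.5, 5.8]
opening: 0.519
```

```bash
python3 st.py .649 .0125 .085
```

```text
t 9.33 pos [0.6497 0.0118 0.0874] yaw_y 13.1 q [-0.1   0.93  0.02  1.6  -0.02  0.61  0.16] F [-2.1 -3.5  5.8] M [-0.7   0.37 -0.49] op 0.519 x [-0.    -0.001 -1.   ]
pliers frame mm [48.9 -2.5]
to target, tool cm [ 0.24 -0.06 -0.09]
```

Emit:
drive_tool --deltas '[[[-5,0,0],[0,0,0],4],[[-5,0,0],[0,0,0],4],[[-5,0,0],[0,0,0],4],[[-5,0,0],[0,0,0],4],[[-5,0,0],[0,0,0],4],[[-5,0,0],[0,0,0],4],[[-5,0,0],[0,0,0],4],[[-5,0,0],[0,0,0],4],[[-5,0,0],[0,0,0],4],[[-5,0,0],[0,0,0],4],[[-5,0,0],[0,0,0],4],[[-5,0,0],[0,0,0],4]]'

```text
clock: 10.33
tool_pos: [0.6495, 0.0117, 0.0873]
eef_rot: [0.103, 0.7, -0.105, 0.699]
contact_force: [-2.1, -3.7, 6.5]
opening: 0.521
```

```bash
python3 st.py .649 .0125 .085
```

```text
t 10.33 pos [0.6495 0.0117 0.0873] yaw_y 73.1 q [ 0.05  0.94 -0.26  1.6   0.35  0.66  0.89] F [-2.1 -3.7  6.5] M [-0.61  0.45 -0.5 ] op 0.521 x [-0.001 -0.002 -1.   ]
pliers frame mm [48.7 -2.6]
to target, tool cm [ 0.23  0.06 -0.08]
```

Emit:
drive_tool --deltas '[[[-5,0,0],[0,0,0],4],[[-5,0,0],[0,0,0],4],[[-5,0,0],[0,0,0],4],[[-5,0,0],[0,0,0],4],[[-5,0,0],[0,0,0],4],[[0,0,0],[0,0,0],4],[[0,0,0],[0,0,0],4],[[0,0,0],[0,0,0],4]]'

```text
clock: 11.0
tool_pos: [0.6495, 0.0116, 0.0873]
eef_rot: [-0.05, 0.706, 0.048, 0.705]
contact_force: [-1.8, -4.7, 8.1]
opening: 0.518
```

Emit:
drive_tool --deltas '[[[0,0,0],[0,0,0],8.8],[[0,0,0],[0,0,0],8.8],[[0,0,0],[0,0,0],8.8],[[0,0,0],[0,0,0],8.8],[[0,0,0],[0,0,0],8.8],[[0,0,0],[0,0,0],8.8]]'

```text
clock: 11.5
tool_pos: [0.6497, 0.0135, 0.0865]
eef_rot: [-0.051, 0.705, 0.051, 0.705]
contact_force: [0.2, 0.8, 0.8]
opening: 0.944
```

```bash
python3 st.py .649 .0125 .085
```

```text
t 11.5 pos [0.6497 0.0135 0.0865] yaw_y 98.2 q [ 0.11  0.95 -0.37  1.59  0.48  0.69  1.21] F [0.2 0.8 0.8] M [ 0.05 -0.01  0.04] op 0.944 x [-0.  0. -1.]
pliers frame mm [49.  -0.8]
to target, tool cm [ 0.15 -0.09 -0.08]
```

The cap has turned 198° in the grip. Next I lift, close and go above the spot inside the lever tail.

Emit:
drive_tool --deltas '[[[0,0,0],[-2,0,0],8.8],[[0,0,0],[-4,0,0],8.8],[[0,0,0],[-4,0,0],8.8],[[0,0,0],[0,-0.44,-3.01],0],[[0,0,0],[0,-0.44,-3.01],0],[[0,0,0],[0,-0.44,-3.01],0],[[0,0,0],[0,-0.44,-3.01],0],[[0,0,0],[0,-0.44,-3.01],0],[[0,0,0],[0,-0.44,-3.01],0],[[0,0,0],[0,0,0],0],[[0,0,0],[0,0,0],0],[[0,0,0],[0,0,0],0]]' --force 30

```text
clock: 12.5
tool_pos: [0.4761, -0.0384, 0.187]
eef_rot: [-0.051, 0.705, 0.051, 0.706]
contact_force: [-0.9, 0.3, 0.4]
opening: 0.341
```

```bash
python3 st.py .4742 -.0386 .052; python3 -c "
from h import *
s=snap('scene','s3'); u,v,w,h=225,165,150,110
cv2.imwrite('pics/s3c.png',cv2.resize(s['color'][v:v+h,u:u+w,::-1],None,fx=5,fy=5,interpolation=cv2.INTER_CUBIC))"
```

```text
t 12.5 pos [ 0.4761 -0.0384  0.187 ] yaw_y 98.2 q [ 0.25  0.63 -0.41  2.06  0.47  0.54  1.21] F [-0.9  0.3  0.4] M [ 0.   -0.04 -0.01] op 0.341 x [ 0.002  0.001 -1.   ]
pliers frame mm [-130.   -28.1]
to target, tool cm [ 1.35e+01  1.00e-02 -2.20e-01]
```

View pics/s3c.png

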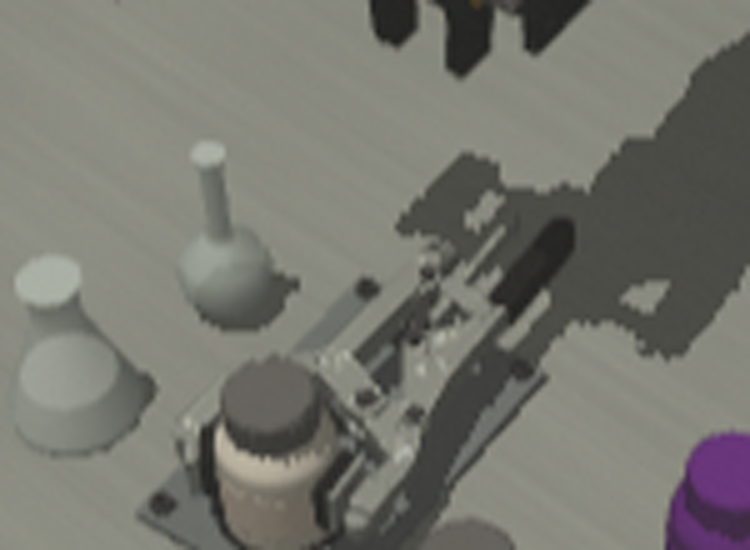

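The jar is upright and the pliers are still locked. I descend beside the lever.

Emit:
drive_tool --deltas '[[[0,0,0],[0,0,-0.2],0],[[0,0,0],[1.5,0,0],0],[[0,0,0],[2,0,0],0],[[0,0,0],[2,0,0],0],[[0,0,0],[2,0,0],0],[[0,0,0],[2,0,0],0],[[0,0,0],[2,0,0],0],[[0,0,0],[2,0,0],0],[[0,0,0],[0,0,0],0]]'

```text
clock: 13.3
tool_pos: [0.4724, -0.0382, 0.0488]
eef_rot: [-0.051, 0.707, 0.051, 0.704]
contact_force: [-0.2, -0.2, -0.2]
opening: 0.003
```

```bash
python3 st.py .4742 -.0386 .052
```

```text
t 13.3 pos [ 0.4724 -0.0382  0.0488] yaw_y 98.3 q [ 0.06  0.88 -0.13  2.15  0.66  0.16  1.04] F [-0.2 -0.2 -0.2] M [0.   0.01 0.04] op 0.003 x [-0.004  0.    -1.   ]
pliers frame mm [-133.8  -27.3]
to target, tool cm [-0.32 -0.06  0.18]
```

Clear so far. I push the tail outwards (+tool y).

Emit:
drive_tool --deltas '[[[0,0,0],[0,0.5,0],0],[[0,0,0],[0,0.5,0],0],[[0,0,0],[0,0.3,0],0],[[0,0,0],[0,0.3,0],0]]'

```text
clock: 13.63
tool_pos: [0.4713, -0.0225, 0.0527]
eef_rot: [-0.051, 0.705, 0.051, 0.706]
contact_force: [-0.3, -0.3, 0.1]
opening: 0.005
```

Emit:
drive_tool --deltas '[[[0,0,0],[0,0.3,0],0],[[0,0,0],[0,0.3,0],0]]'

```text
clock: 13.8
tool_pos: [0.4702, -0.0183, 0.0525]
eef_rot: [-0.051, 0.705, 0.05, 0.706]
contact_force: [1.2, -4.2, 2.1]
opening: 0.006
```

Emit:
drive_tool --deltas '[[[0,0,0],[0,0.3,0],0],[[0,0,0],[0,0.3,0],0]]'

```text
clock: 13.97
tool_pos: [0.4687, -0.0124, 0.0521]
eef_rot: [-0.051, 0.705, 0.05, 0.705]
contact_force: [-0.8, -3.9, 3.0]
opening: 0.004
```

```bash
python3 st.py
```

```text
t 13.97 pos [ 0.4687 -0.0124  0.0521] yaw_y 98.1 q [-0.01  0.87 -0.11  2.16  0.65  0.14  1.  ] F [-0.8 -3.9  3. ] M [-0.58  0.08 -0.01] op 0.004 x [ 0.    -0.002 -1.   ]
pliers frame mm [-133.8   -1.3]
```

Pressing at 4 N, as expected. I continue.

Emit:
drive_tool --deltas '[[[0,0,0],[0,0.3,0],0],[[0,0,0],[0,0.3,0],0]]'

```text
clock: 14.13
tool_pos: [0.4676, -0.0047, 0.0516]
eef_rot: [-0.051, 0.705, 0.051, 0.705]
contact_force: [-0.9, 0.2, 0.2]
opening: 0.007
```

Emit:
drive_tool --deltas '[[[0,0,0],[0,0.3,0],0],[[0,0,0],[0,0.2,0],0]]'

```text
clock: 14.3
tool_pos: [0.4673, 0.0012, 0.0515]
eef_rot: [-0.051, 0.705, 0.052, 0.705]
contact_force: [0.1, 1.3, -0.4]
opening: 0.005
```

```bash
python3 st.py
```

```text
t 14.3 pos [0.4673 0.0012 0.0515] yaw_y 98.3 q [-0.04  0.87 -0.1   2.17  0.64  0.13  0.98] F [ 0.1  1.3 -0.4] M [-0.   -0.03  0.01] op 0.005 x [ 0.     0.002 -1.   ]
pliers frame mm [-133.2   12.4]
```

The contact force vanished, so the pliers have probably sprung open. I back off, rise and look.

Emit:
drive_tool --deltas '[[[0,0,0],[0,-1.5,0],0],[[0,0,0],[0,-1.0,0],0],[[0,0,0],[-3,0,0],0],[[0,0,0],[-4,0,0],0],[[0,0,0],[-4,0,0],0],[[0,0,0],[-3,0,0],0],[[0,0,0],[0,-3,-1],0],[[0,0,0],[0,-3,-1],0],[[0,0,0],[0,0,0],0],[[0,0,0],[0,0,0],0]]'

```text
clock: 15.13
tool_pos: [0.4591, -0.089, 0.1916]
eef_rot: [-0.05, 0.705, 0.049, 0.705]
contact_force: [-0.3, 0.3, -0.0]
opening: 0.004
```

```bash
python3 st.py; python3 -c "
from h import *
s=snap('scene','s4'); u,v,w,h=225,190,150,110
cv2.imwrite('pics/s4c.png',cv2.resize(s['color'][v:v+h,u:u+w,::-1],None,fx=5,fy=5,interpolation=cv2.INTER_CUBIC))
s=snap('top','t4'); cv2.imwrite('pics/t4.png',s['color'][:,:,::-1])"
```

```text
t 15.13 pos [ 0.4591 -0.089   0.1916] yaw_y 98.0 q [ 0.38  0.61 -0.45  2.08  0.5   0.55  1.28] F [-0.3  0.3 -0. ] M [ 0.09 -0.04  0.  ] op 0.004 x [-0. -0. -1.]
pliers frame mm [-153.9  -75.8]
```

View pics/s4c.png

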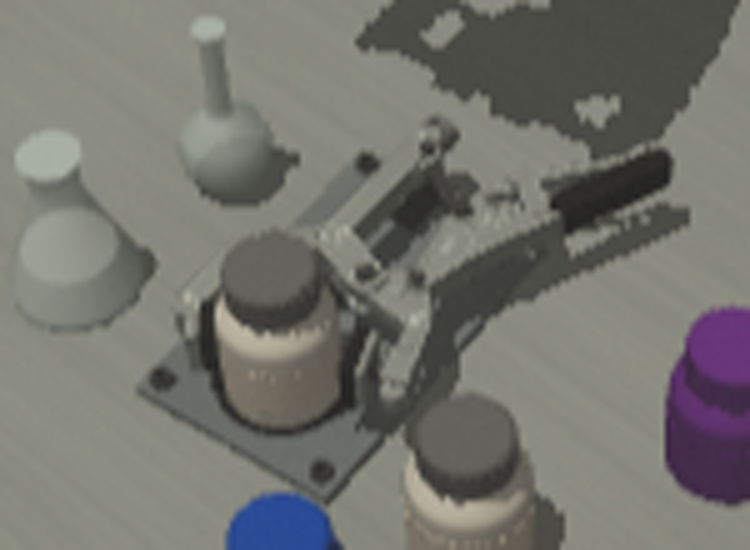

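View pics/t4.png

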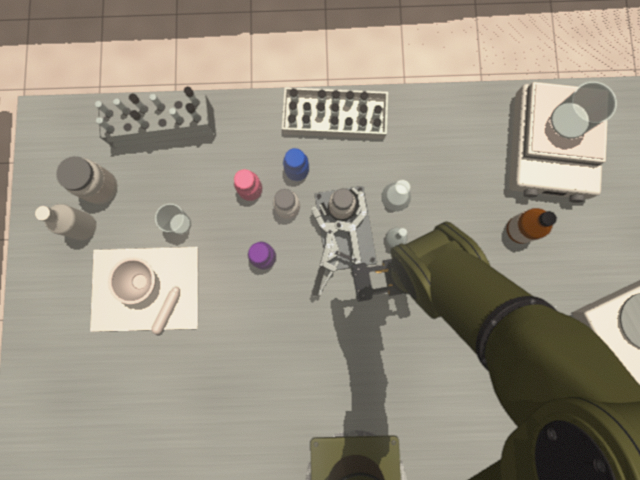

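The handle is back at its starting open pixels (end at crop (655,160), the same as at the start). The jar stands upright at (278,243), and everything else is where it was.

```bash
python3 -c "
from h import *
print(r.finish_job(), r.get_state()['contact_force'])"
```

```text
the job is handed in; nothing more can be done
the job is handed in; nothing more can be done
```

The job is done and handed in at about 15 s of the 64 s allowed; no verdict was reported.

- **Locking:** I pushed the handle in with the fingers shut. The push peaked at about 13 N and fell to 0 at the snap. The handle then met its stop at 50 mm, where I had expected it. After I let go, the picture showed the pliers locked on the jar.
- **Cap:** I gripped it at 55 N and turned it about 198° anticlockwise in one grasp. The resisting moment was a steady 0.47 to 0.50 N m while turning, which matches the cap, so slip is unlikely. I did not measure the cap's angle directly.
- **Release:** I pressed the lever tail outwards with about 4 N until the force vanished. That is slightly above the stated 2 to 3 N because I pushed closer to the hinge.
- **Last checks:** The pictures show the handle back at its starting open position, the jar upright between the open jaws, and the other things where they were. The arm is clear, with no contact force. I judged the gap between pad and jar by eye from the handle's position. No check failed or disagreed.

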